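Refit the pointer knob of the bench transformer and hold it home

TASK

The pointer knob has come off the variable transformer that feeds the hot-wire cutter. Pick it up from the cutting mat, turn it so that the flat in its bore matches the flat on the D-shaft, push it onto the shaft and press it fully down against the sprung collar. Keep it pressed fully down and finish while still holding it there, so that I can tighten its grub screw; leave the other things on the bench where they are.

Things in the scene. Friction and masses are not known exactly. Their poses are not given: they have to be found in the camera images.
- pointer_knob: Black pointer knob to refit, 50-100 g, standing bore down on the 3 mm thick green cutting mat. Origin: centre of its underside, z up. Round base 56 mm across, 17 mm high; across its top stands a grip bar (see knob_grip) blunt at x = -22 mm, tapering to a pointed nose with a white line at x = +34 mm: x points along the nose. The round knob has no bar or nose.
- knob_grip (a point): Point on the pointer knob's axis in the middle of its grip bar, 28 mm above the underside; axes as the knob's. The bar is 14 mm wide (along y) with flat sides from x = -20 to +20 mm, and stands from 17 to 39 mm above the underside.
- knob_bore (a point): Mouth of the pointer knob's bore, at the centre of its underside; axes as the knob's. The bore is D-shaped, 17 mm deep and 13.2 mm across, its flat 3.1 mm from the axis on the +x side, under the nose: 0.6 mm play all round the 12 mm D-shaft.
- shaft_tip (a point): Top end of the steel D-shaft upright in the middle of the transformer's dial plate, 171 mm above the bench. z up along it; x points out of its flat. 12 mm across, flat 2.5 mm from the axis at +x, top 2 mm bevelled; turns with the point, but stiffly (0.3 N m). Flats match when the knob's x points as this x; it goes on only so (about 0.2 rad play). Knob home: underside 15 mm below this tip.
- collar (a joint): Sprung brass collar, a flat ring 30 mm across round the shaft, on which the knob's underside bears: how far it is pressed down, 0 m at rest (its top 10 mm below the shaft's tip) to 0.005 m at its stop (15 mm below). The spring pushes up with 3 N at the start, 9 N at the stop, and lifts the knob again when let go.
- transformer: The variable transformer, a grey sheet-metal case 170 x 170 mm and 150 mm high with a round aluminium dial plate 132 mm across on top (its face 152 mm above the bench) and a meter, switch and outlet on the front; heavy, it does not move. Origin: centre of its underside; its front looks to its -x. Slim side handles stick out 15 mm.
- round_knob: Bystander, to be left alone: a black round fluted knob 43 mm across and 23 mm high without bar or nose, also on the cutting mat; it belongs to another machine. Origin: centre of its underside.
- screwdriver: Bystander, to be left alone: a screwdriver with a black handle, 160 mm long and 26 mm thick, lying along its x between mat and transformer. Origin: under its middle.
- tape_measure: Bystander, to be left alone: a tape measure 72 x 34 x 70 mm standing on the bench to the left of the mat. Origin: centre of its underside.
- paint_jar: Bystander, to be left alone: a paint jar 56 mm across, 60 mm high. Origin: centre of its underside.
- glue_bottle: Bystander, to be left alone: a glue bottle 64 mm across, 160 mm high. Origin: centre of its underside.
- turret: Bystander, to be left alone: a cream model turret with battlements, 108 mm across, 89 mm high, on the far end of the cutting mat. Origin: centre of its underside.
Things that resemble listed ones, but are neither listed nor needed, are in the scene too. Of the things shaped like the transformer, the grey one is meant.

How it is judged:
On the way, in this order (a step that is already met when the one before it is completed fails the run):
1. the pointer knob is picked up, at least 50 mm clear of the mat (height (world z) of pointer_knob above 0.053 m and contact force between the fingers and pointer_knob above 1 N), for 0.1 s.
2. the knob is keyed on the shaft and pressed fully down (value of joint collar above 0.0035 m and z of pointer_knob in the frame of shaft_tip below -0.013 m and horizontal distance between pointer_knob and shaft_tip below 0.003 m and angle between the x axis of pointer_knob and the x axis of shaft_tip, either way round below 0.35 rad), for 0.3 s.
At the end, for the whole second after the job is handed in: At the end the fingers still bear on the pointer knob (over 2 N) and hold it home: collar down over 3.5 of its 5 mm, knob's underside over 13 mm below the shaft's tip, axes within 3 mm, flats matched within 0.35 rad, upright within 0.1 rad, at rest (all of step 2 and angle between pointer_knob's own z axis and vertical below 0.1 rad and contact force between the fingers and pointer_knob above 2 N and linear speed of pointer_knob below 0.02 m/s); the arm keeps its last pose, push and grip.
It fails at once if another thing on the bench is shifted by more than 30 mm (distance of any of round_knob, screwdriver, tape_measure, paint_jar, glue_bottle, turret from where it was at the start of the episode above 0.03 m).
It also fails if it takes over 40 s, if anything falls off the work surface, if the arm or the gripper's body presses on something with over 40 N, if the wrist force passes 120 N, or if a joint passes its speed limit or range.

ROBOT

A 6-joint arm with a two-finger parallel gripper is mounted at the origin on the work surface. World frame = base frame: x ahead of the robot, y to its left, z up, the work surface at z = 0. Lengths are in m, angles in rad, forces in N, time in s.
With the tool pointing down it reaches from about 0.375 to 0.9 m from the base axis. Payload 3.1 kg.
Tool frame: the origin (TCP) lies between the finger pads; the fingertips stand 25 mm ahead of it and the grasp point (between the pads) lies 6 mm ahead of it; y points along the fingers, x is the direction in which the jaws open and shut, and the axes are right-handed (so a half turn about y gives the same grasp; the last joint's range is limited). The gripper opens to 87 mm and grips with 3 to 60 N. Pads are 19 mm wide; open, the fingers measure 117 mm over their backs; the gripper's body (75 mm by 190 mm) begins 51 mm behind the grasp point.
Start: joints at [1.048, 0.527, 1.433, -0, 1.181, -0.178], TCP at [0.211, 0.588, 0.248] pointing down, gripper open.
Joint ranges: [-3.08, 3.08], [-0.75, 2.2], [0.22, 2.44], [-1.43, 4.57], [0, 2.65], [-2.85, 2.85]. Speed limits (rad/s): [2.79, 2.79, 3.14, 3.14, 3.14, 3.14].

INTERFACE

Orientations are given as a unit quaternion [x, y, z, w].
In Python, from rig import robot gives the robot as it stands.
- The arm moves only by the tool carry_out, never from a script. Its argument "moves" is a list of rows, each a list of 7 numbers: the opening, from 0 (shut) to 1 (fully open), then the shift along the tool's x, y, z in cm, then the turn, a rotation vector about the tool's x, y, z in rad. In form: [[grip, x, y, z, rx, ry, rz], ...]. A call has 1 to 20 rows; each row is the pose to reach, as a shift and turn from the pose commanded when the call began, along the tool's axes at that moment; what a row does not reach only later rows make up. A row lasts 1/10 s, in which the tool goes at most 50 mm and 8.59 degrees, less where a joint would pass 70% of its speed; a pose out of reach is approached as far as the arm can. A call with a gripper value outside its range is refused whole. The fingers move at their own pace and stop on an object; "force" is the grip in N (left out, the last holds). Time passes only in rows, so rows that repeat a pose let the fingers close. It gives the time, the measured TCP pose, the force and the opening at its end, in the units of the state.
- robot.get_obs(): the state, without advancing time (a new reading comes with each control period).
- robot.camera(name): name is "scene" or "top" or "wrist"; returns the picture (400x640x3 uint8, red, green, blue); there is no depth.
- robot.camera_params(name): a dict with "fx", "fy", "cx", "cy" (pixels), "extrinsics" (4x4, takes a point from camera to world coordinates); the wrist camera has in their place "mount" (4x4, takes a point from camera to tool coordinates, whose origin is the TCP and whose axes are the tool frame's). Camera axes: x right, y down, z forward; pixel columns grow to the right and rows downward; lengths in m; the calibration is good to about 2 mm. A picture is of the moment at which its call begins: read the wrist's pose just before it. camera_params takes no time and is no camera call.
- robot.hand_in(): hands the job in, once; it reports no verdict.
The state is a dict: "time": time; "q": joint angles; "joint_velocities": joint speeds; "joint_torque": joint torques, N m; "position": TCP position; "tool_rot": TCP orientation; "ft_force": force on the tool from outside, world axes, zero at the start; "moment": the same for the moment, N m; "grip_width": finger opening in m.
Only numpy, scipy, OpenCV 4.12 (cv2) and the standard library are available. Lean on these libraries where they do the work, as an engineer would, in place of code of your own. Each camera call takes 0.05 s, during which the arm holds its last target.

## Working session

There is one attempt and no reset: what is moved stays moved. The work goes in short steps, Python scripts to look and compute and a tool call to move; the robot and the scene stay as the last step left them, time stands still between calls to the robot, and variables do not carry over. Pictures are saved under pics/ and viewed, and the job is handed in when it is done.

Besides the shell and the picture viewer there is one more tool, called after "Call:" by a JSON object that holds its "fn" and its "kwargs". carry_out: Moves the arm, as the interface text tells. Its arguments: {"type":"object","properties":{"moves":{"type":"array"},"force":{"type":"number"}},"required":["moves"]}

```bash
ls; mkdir -p pics; python3 - <<'E'
from rig import robot
import cv2
o=robot.get_obs();print(o)
for n in ("scene","top","wrist"):
    p=robot.camera_params(n);print(n,p)
    cv2.imwrite(f"pics/{n}0.png",robot.camera(n)[:,:,::-1])
E
```

```text
pics
{'time': 0.0, 'q': array([ 1.04851172e+00,  5.28465769e-01,  1.43388768e+00, -1.87172451e-05,
        1.18140504e+00, -1.78508027e-01]), 'joint_velocities': array([-0.00027075,  0.00117561,  0.00172781,  0.00123253,  0.00138985,
        0.00034212]), 'joint_torque': array([-1.41882123e-03, -4.40051830e+01, -1.76586503e+01,  6.31136843e-02,
        5.82150940e-02, -1.58931866e-04]), 'position': array([0.21029216, 0.5878416 , 0.24657648]), 'tool_rot': array([ 0.57847978,  0.40642019, -0.40780388, -0.5778233 ]), 'ft_force': array([-0.51084542,  0.60138973,  0.16812161]), 'moment': array([ 0.05454328, -0.0307049 ,  0.04765721]), 'grip_width': 0.08730903686445614}
scene {'fx': 366.4872286646071, 'fy': 366.4872286646071, 'cx': 323.8153235870621, 'cy': 202.90886247733755, 'extrinsics': array([[-0.60374496,  0.43663997, -0.66696144,  1.1864736 ],
       [ 0.79705704,  0.31609421, -0.51457218,  0.53094795],
       [-0.01386013, -0.84227667, -0.53886724,  0.65755646],
       [ 0.        ,  0.        ,  0.        ,  1.        ]])}
top {'fx': 364.64638786802414, 'fy': 364.64638786802414, 'c
[... 164 characters left out ...]
50e-01,  3.29663602e-03,  2.04691683e-02,
         2.62133694e-02],
       [-2.07082239e-02, -1.10591419e-01, -9.93650194e-01,
         1.31110787e+00],
       [ 0.00000000e+00,  0.00000000e+00,  0.00000000e+00,
         1.00000000e+00]])}
wrist {'fx': 348.19477899215065, 'fy': 348.19477899215065, 'cx': 318.1036913232911, 'cy': 201.84342294696071, 'mount': array([[ 9.99999147e-01,  8.39439286e-04,  1.00053187e-03,
        -2.64325085e-05],
       [-7.00416313e-04, -3.01903423e-01,  9.53338257e-01,
        -1.37481119e-01],
       [ 1.10233358e-03, -9.53338145e-01, -3.01902577e-01,
         8.37570485e-02],
       [ 0.00000000e+00,  0.00000000e+00,  0.00000000e+00,
         1.00000000e+00]])}
```

View pics/scene0.png

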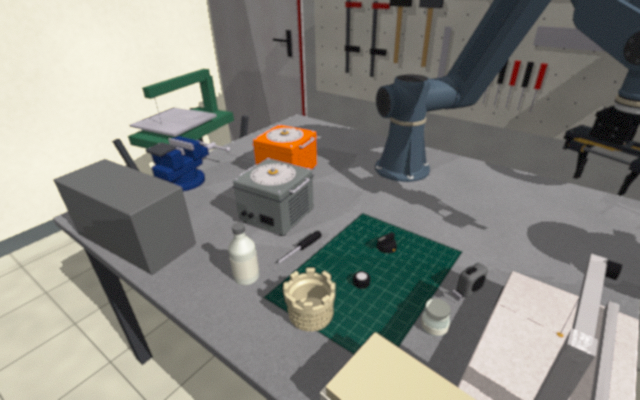

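View pics/top0.png

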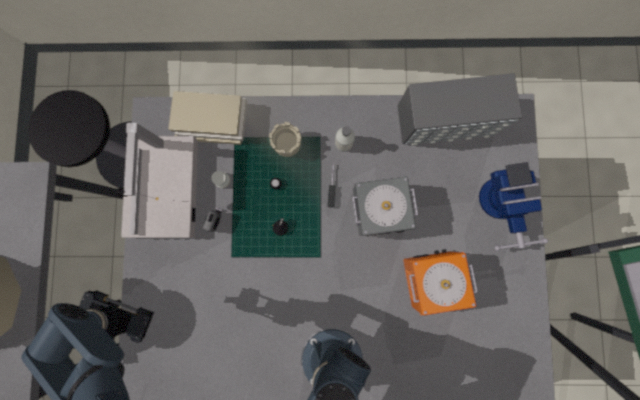

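View pics/wrist0.png

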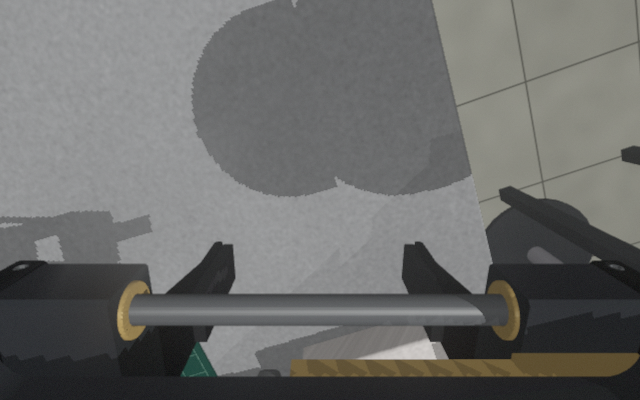

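```bash
cat > h.py <<'E'
from rig import robot
import numpy as np, cv2
from scipy.spatial.transform import Rotation as R
def ext(n,obs=None):
    p=robot.camera_params(n)
    if n!="wrist": return p,p["extrinsics"]
    T=np.eye(4);T[:3,:3]=R.from_quat(obs["tool_rot"]).as_matrix();T[:3,3]=obs["position"]
    return p,T@p["mount"]
def ray(n,u,v,z,obs=None):
    p,E=ext(n,obs)
    d=E[:3,:3]@np.array([(u-p["cx"])/p["fx"],(v-p["cy"])/p["fy"],1]);o=E[:3,3]
    return o+d*(z-o[2])/d[2]
def proj(n,P,obs=None):
    p,E=ext(n,obs)
    c=E[:3,:3].T@(np.array(P)-E[:3,3]);return np.array([p["fx"]*c[0]/c[2]+p["cx"],p["fy"]*c[1]/c[2]+p["cy"]])
def crop(img,x0,y0,x1,y1,s,name):
    cv2.imwrite(name,cv2.resize(img[y0:y1,x0:x1],None,fx=s,fy=s,interpolation=cv2.INTER_CUBIC))
E
python3 - <<'E'
from h import *
a=cv2.imread("pics/top0.png");b=cv2.imread("pics/scene0.png")
f=lambda im,x,y,w:cv2.resize(im[y-w:y+w,x-w:x+w],(390,290) if 0 else (390,290),interpolation=cv2.INTER_CUBIC)
def g(im,x,y,w,h=None):
    h=int(w*.74);return cv2.resize(im[y-h:y+h,x-w:x+w],(400,296),interpolation=cv2.INTER_CUBIC)
cv2.imwrite("pics/c1.png",np.vstack([np.hstack([g(a,280,205,40),g(a,387,205,40)]),np.hstack([g(b,375,260,40),g(b,274,182,40)])]))
print(ray("top",281,227,.03),ray("scene",387,242,.03),ray("top",387,205,.171),ray("scene",274,174,.171))
print(R.from_quat(robot.get_obs()["tool_rot"]).as_matrix().round(3))
E
```

```text
[0.45621349 0.17660054 0.03      ] [0.46606197 0.18943649 0.03      ] [ 0.51967517 -0.17154797  0.171     ] [ 0.54605819 -0.13894567  0.171     ]
[[ 0.337 -0.001 -0.941]
 [ 0.941 -0.001  0.337]
 [-0.002 -1.     0.   ]]
```

View pics/c1.png

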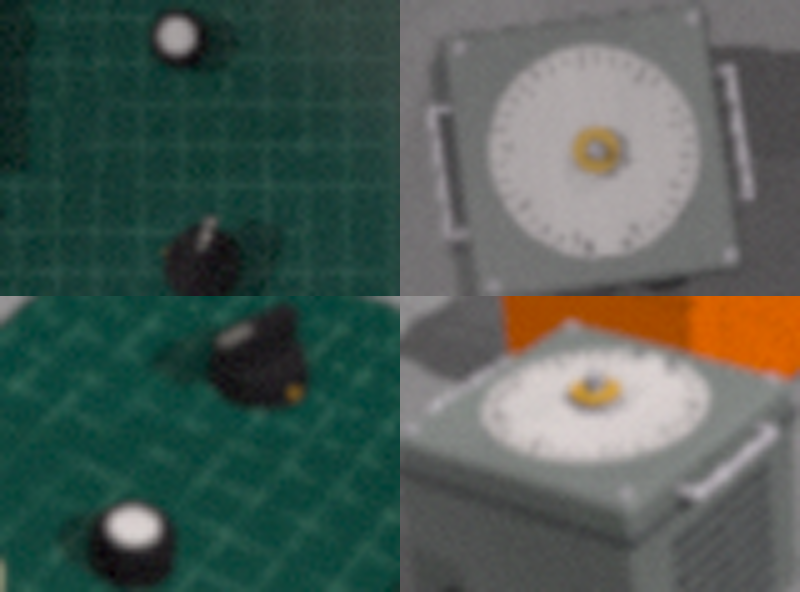

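Pointer knob is the black one with the bar and white line at top (281,227) / scene (387,242). The round knob with the white cap is at top (277,184). The bare shaft with the brass ring is on the grey transformer, top (387,205); the orange one is a decoy. Next I move over the knob for a closer look.

Call:
{"fn": "carry_out", "kwargs": {"moves": [[1, 0, -5, 0, 0, 0, 0], [1, -2, -6, -2.5, 0, 0, 0], [1, -5, -6, -6, 0, 0, 0], [1, -8, -6, -10, 0, 0, 0], [1, -11, -6, -14, 0, 0, 0], [1, -14, -6, -18, 0, 0, 0], [1, -17, -5, -22, 0, 0, 0], [1, -20, -4, -26, 0, 0, 0], [1, -23, -3, -30, 0, 0, 0], [1, -26, -2, -33, 0, 0, 0], [1, -29, 0, -36, 0, 0, 0], [1, -30, 2, -37.5, 0, 0, 0], [1, -30, 2, -37.5, 0, 0, 0], [1, -30, 2, -37.5, 0, 0, 0], [1, -30, 2, -37.5, 0, 0, 0]]}}

```text
time: 1.65
position: [0.4623, 0.1805, 0.2282]
tool_rot: [-0.578, -0.408, 0.407, 0.578]
ft_force: [0.8, 0.9, 0.0]
grip_width: 0.0868
```

```bash
python3 - <<'E'
from h import *
o=robot.get_obs();print(o["time"],o["position"],o["tool_rot"])
im=robot.camera("wrist")[:,:,::-1];cv2.imwrite("pics/w1.png",im)
E
```

```text
1.65 [0.46233359 0.18048145 0.22818572] [-0.57793728 -0.40770537  0.40711886  0.57794382]
```

View pics/w1.png

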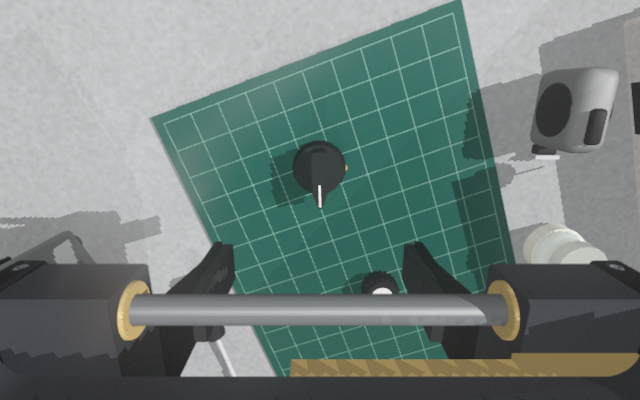

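The wrist view shows the pointer knob at about (319,167), with its white line running from (320,185) to (320,208). The round knob is at (380,285).

```bash
python3 - <<'E'
from h import *
o=robot.get_obs()
im=cv2.imread("pics/w1.png")
crop(im,270,120,370,220,6,"pics/c2.png")
roi=im[120:230,260:380].astype(int)
dark=((roi.max(2)<75)&(roi[:,:,1]-roi[:,:,2]<15)).astype(np.uint8)
n,l,s,c=cv2.connectedComponentsWithStats(dark);print(s[1:],c[1:])
w=(roi.min(2)>150).astype(np.uint8)
n,l,s,c=cv2.connectedComponentsWithStats(w);print(s[1:],c[1:])
ys,xs=np.where(w);
for q in [(319,167)]: print(ray("wrist",*q,.011,o),ray("wrist",*q,.042,o))
A=ray("wrist",320,186,.042,o);B=ray("wrist",320,208,.042,o);print(A,B,np.arctan2(*(B-A)[[1,0]]))
E
```

```text
[[  33   21   52   64 2184]] [[58.75       47.42307692]]
[[58 65  4 23 67]] [[59.34328358 75.74626866]]
[0.45431157 0.18505768 0.011     ] [0.44810414 0.18712363 0.042     ]
[0.46594287 0.18182898 0.042     ] [0.48699522 0.17439714 0.042     ] -0.33936035716407503
```

View pics/c2.png

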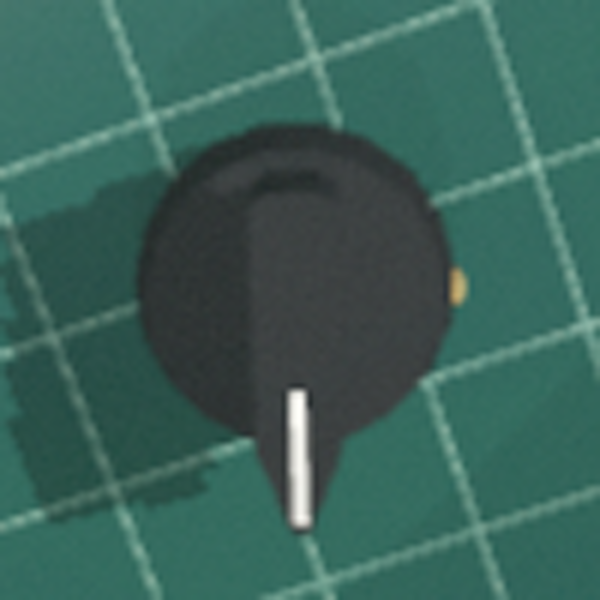

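```bash
python3 - <<'E'
from h import *
o=robot.get_obs()
c=ray("wrist",319.4,166.8,.018,o);t=ray("wrist",320.1,208.2,.042,o);s=ray("wrist",319.3,185,.042,o)
print(c,t,s,np.arctan2(*(t-c)[[1,0]]),np.arctan2(*(t-s)[[1,0]]),np.linalg.norm((t-c)[:2]))
d=(ray("wrist",270+455/6,167,.018,o)-ray("wrist",270+138/6,167,.018,o));print(np.linalg.norm(d))
M=R.from_quat(o["tool_rot"]).as_matrix();print(M.round(4))
tgt=np.array([c[0],c[1],.037]);print("tool cm",M.T@(tgt-o["position"])*100, "bar y in tool", M.T@np.array([np.sin(.33),np.cos(.33),0]))
E
```

```text
[0.45285117 0.18597586 0.018     ] [0.48722337 0.17442067 0.042     ] [0.46478053 0.18152604 0.042     ] -0.3243090127760841 -0.3066144935486549 0.03626252053952401
0.0536599095593691
[[ 3.355e-01  1.200e-03 -9.420e-01]
 [ 9.420e-01  5.000e-04  3.355e-01]
 [ 8.000e-04 -1.000e+00 -1.000e-03]]
tool cm [ 0.1631796  19.13392682  1.0918651 ] bar y in tool [9.99926277e-01 8.32269541e-04 1.21139546e-02]
```

Call:
{"fn": "carry_out", "kwargs": {"moves": [[1, 0.15, 4, 1, 0, 0, 0], [1, 0.15, 8, 1, 0, 0, 0], [1, 0.15, 12, 1, 0, 0, 0], [1, 0.15, 15, 1, 0, 0, 0], [1, 0.15, 17, 1, 0, 0, 0], [1, 0.15, 18, 1, 0, 0, 0], [1, 0.15, 18, 1, 0, 0, 0], [1, 0.15, 18, 1, 0, 0, 0]], "force": 30}}

```text
time: 2.5
position: [0.4542, 0.1849, 0.0484]
tool_rot: [0.578, 0.408, -0.407, -0.578]
ft_force: [-0.3, -0.3, -0.0]
grip_width: 0.0871
```

```bash
python3 - <<'E'
from h import *
o=robot.get_obs();print(o["time"],o["position"],o["tool_rot"])
im=robot.camera("wrist")[:,:,::-1];cv2.imwrite("pics/w2.png",im)
E
```

```text
2.5 [0.45422959 0.18494801 0.0484299 ] [ 0.57824543  0.40793592 -0.40680134 -0.57769644]
```

View pics/w2.png

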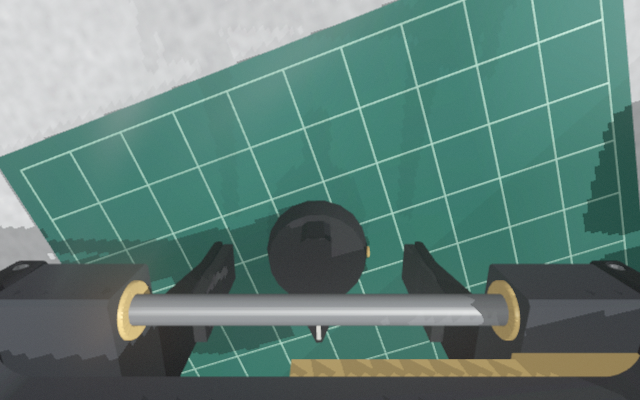

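The knob sits centred between the fingers, circle centre at about (318,250). I close and lift.

Call:
{"fn": "carry_out", "kwargs": {"moves": [[0, 0, 0, 0, 0, 0, 0], [0, 0, 0, 0, 0, 0, 0], [0, 0, 0, 0, 0, 0, 0], [0, 0, 0, 0, 0, 0, 0], [0, 0, 0, 0, 0, 0, 0], [0, 0, 0, 0, 0, 0, 0], [0, 0, 0, 0, 0, 0, 0], [0, 0, 0, 0, 0, 0, 0], [0, 0, 0, 0, 0, 0, 0], [0, 0, 0, 0, 0, 0, 0]], "force": 40}}

```text
time: 3.55
position: [0.4537, 0.1843, 0.0475]
tool_rot: [-0.578, -0.407, 0.407, 0.578]
ft_force: [-0.7, -0.4, -0.1]
grip_width: 0.0148
```

Call:
{"fn": "carry_out", "kwargs": {"moves": [[0, 0, -2, 0, 0, 0, 0], [0, 0, -5, 0, 0, 0, 0], [0, 0, -9, 0, 0, 0, 0], [0, 0, -13, 0, 0, 0, 0], [0, 0, -17, 0, 0, 0, 0], [0, 0, -21, 0, 0, 0, 0], [0, 0, -25, 0, 0, 0, 0], [0, 0, -25, 0, 0, 0, 0], [0, 0, -25, 0, 0, 0, 0], [0, 0, -25, 0, 0, 0, 0]]}}

```text
time: 4.55
position: [0.4523, 0.1841, 0.296]
tool_rot: [-0.578, -0.406, 0.408, 0.579]
ft_force: [-1.2, -0.3, -1.1]
grip_width: 0.0137
```

```bash
python3 - <<'E'
from h import *
o=robot.get_obs();print(o["time"],o["position"],o["tool_rot"],o["grip_width"])
cv2.imwrite("pics/w3.png",robot.camera("wrist")[:,:,::-1])
im=robot.camera("scene")[:,:,::-1];cv2.imwrite("pics/s3.png",im)
im=robot.camera("top")[:,:,::-1];cv2.imwrite("pics/t3.png",im)
crop(im,340,160,440,250,6,"pics/t3c.png")
E
```

```text
4.55 [0.45231828 0.18412078 0.2960396 ] [-0.57759048 -0.40593783  0.40826259  0.57872737] 0.013663440279478184
```

View pics/w3.png

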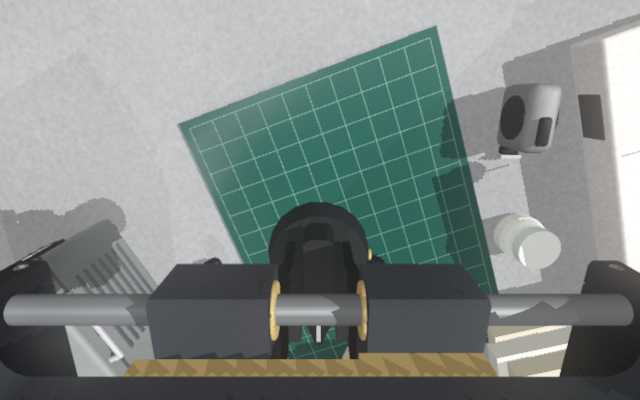

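View pics/s3.png

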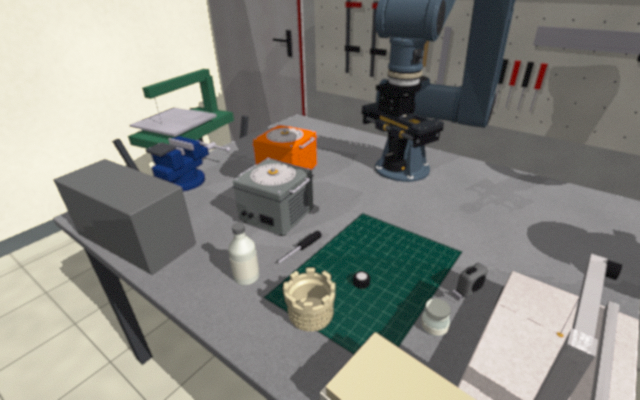

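View pics/t3c.png

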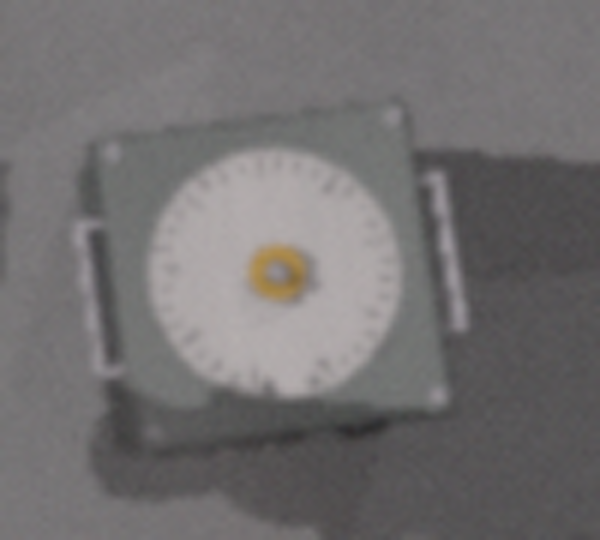

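```bash
python3 - <<'E'
from h import *
o=robot.get_obs();print(o["q"])
a=cv2.imread("pics/t3.png");b=cv2.imread("pics/scene0.png")
def yel(im,x0,y0,x1,y1):
    h=cv2.cvtColor(im[y0:y1,x0:x1],cv2.COLOR_BGR2HSV)
    m=(h[:,:,0]>12)&(h[:,:,0]<32)&(h[:,:,1]>90)
    ys,xs=np.where(m);print(xs.min()+x0,xs.max()+x0,ys.min()+y0,ys.max()+y0,m.sum());return (xs.min()+xs.max())/2+x0,(ys.min()+ys.max())/2+y0
ct=yel(a,370,190,405,222);cs=yel(b,258,160,290,186)
print(ct,cs,ray("top",*ct,.161),ray("scene",*cs,.161),ray("top",386.4,206,.171),ray("scene",273,170.8,.171))
for P in ([.52,-.17,.161],[.53,-.16,.161]):print(proj("top",P),proj("scene",P))
E
```

```text
[ 1.57254342e-01  2.83810549e-01  1.70212116e+00 -2.62294885e-05
  1.15962956e+00 -1.06967575e+00]
382 390 201 209 47
258 289 160 174 50
(np.float64(386.0), np.float64(205.0)) (np.float64(273.5), np.float64(167.0)) [ 0.52060861 -0.17013933  0.161     ] [ 0.50151836 -0.18473002  0.161     ] [ 0.51654111 -0.16960875  0.171     ] [ 0.53356218 -0.15482183  0.171     ]
[385.95995241 205.1922332 ] [272.76534752 170.68116022]
[382.71220026 202.04844972] [272.86458892 172.92241941]
```

The knob is held at 13.7 mm opening. The shaft is near (0.520, -0.170). I move so that the wrist camera sees the shaft beside the held knob.

Call:
{"fn": "carry_out", "kwargs": {"moves": [[0, -2, 0, -1.5, 0, 0, 0], [0, -5, 0, -4, 0, 0, 0], [0, -8, 0, -6.5, 0, 0, 0], [0, -11, 0, -9, 0, 0, 0], [0, -14, 0, -11.5, 0, 0, 0], [0, -17, 0, -14, 0, 0, 0], [0, -20, 0, -16.5, 0, 0, 0], [0, -23, 0, -19, 0, 0, 0], [0, -26, 0, -21.5, 0, 0, 0], [0, -29, 0, -24, 0, 0, 0], [0, -31, 2, -25, 0, 0, 0], [0, -31, 4, -25, 0, 0, 0], [0, -31, 5.5, -25, 0, 0, 0], [0, -31, 5.5, -25, 0, 0, 0], [0, -31, 5.5, -25, 0, 0, 0], [0, -31, 5.5, -25, 0, 0, 0]]}}

```text
time: 6.3
position: [0.5851, -0.1918, 0.2431]
tool_rot: [0.578, 0.407, -0.407, -0.578]
ft_force: [0.5, -0.0, -0.9]
grip_width: 0.0137
```

```bash
python3 - <<'E'
from h import *
o=robot.get_obs();print(o["time"],o["position"],o["tool_rot"],o["grip_width"])
im=robot.camera("wrist")[:,:,::-1]
cv2.imwrite("pics/w4.png",im); print(proj("wrist",[.52,-.17,.171],o))
E
```

```text
6.3 [ 0.58507581 -0.1917952   0.24311707] [ 0.57845753  0.40739952 -0.40701778 -0.57771018] 0.013740825496278173
[315.51945643 118.49500578]
```

View pics/w4.png

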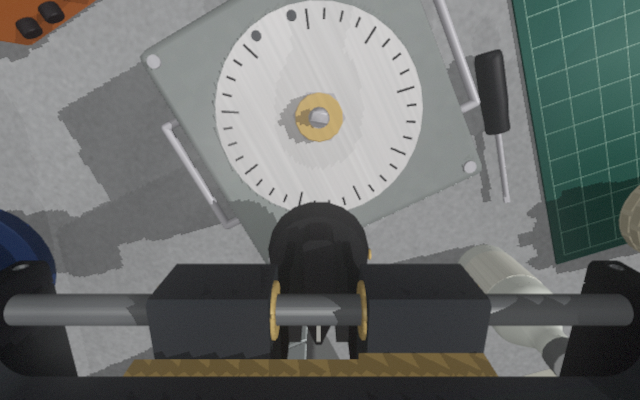

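```bash
python3 - <<'E'
from h import *
im=cv2.imread("pics/w4.png")
crop(im,288,85,352,149,9,"pics/c4.png")
E
```

```text
(no output)
```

View pics/c4.png

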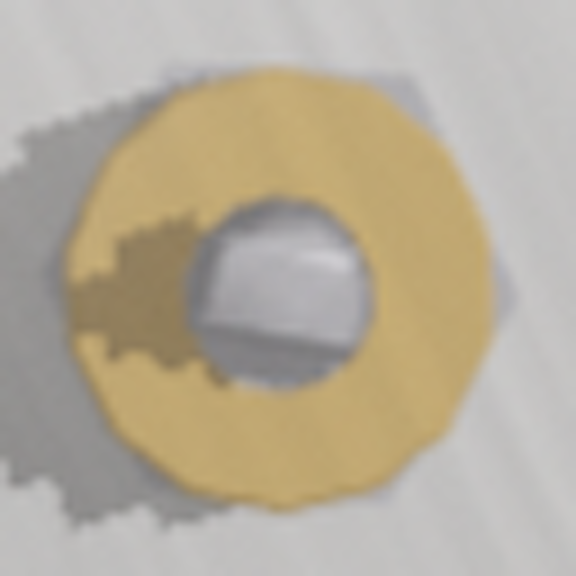

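```bash
python3 - <<'E'
from h import *
im=cv2.imread("pics/w4.png")
acc=[]
for i in range(6): acc.append(robot.camera("wrist")[:,:,::-1].astype(float))
m=np.mean(acc,0)[103:133,304:336]
m=np.clip((m-70)*255/130,0,255).astype(np.uint8)
cv2.imwrite("pics/c5.png",cv2.resize(m,None,fx=18,fy=18,interpolation=cv2.INTER_CUBIC))
E
```

```text
(no output)
```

View pics/c5.png

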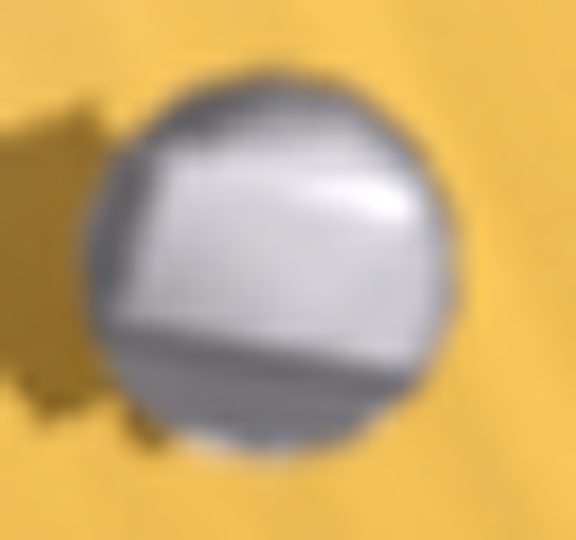

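```bash
python3 - <<'E'
from h import *
o=robot.get_obs();print(o["time"],o["position"],o["ft_force"])
M=R.from_quat(o["tool_rot"]).as_matrix();print("yaw -z",np.arctan2(-M[1,2],-M[0,2]),M[:,1])
# tip centre: circle outline of shaft (lower, below bevel, z~.169); 
u=304-.5+.5/18+ (80+455)/2/18; v=103-.5+(75+455)/2/18
print(u,v,ray("wrist",u,v,.168,o))
ue=304-.5+np.array([115,400])/18;ve=103-.5+np.array([322,372])/18
A,B=[ray("wrist",x,y,.170,o) for x,y in zip(ue,ve)];d=B-A
n=np.array([d[1],-d[0]]);print("flat normal yaw",np.arctan2(n[1],n[0]),np.linalg.norm(d), "dist",(A[:2]-ray("wrist",u,v,.168,o)[:2])@n/np.linalg.norm(n))
# collar centre
im=cv2.imread("pics/w4.png");h=cv2.cvtColor(im[85:149,288:352],cv2.COLOR_BGR2HSV)
m=((h[:,:,1]>70)&(h[:,:,0]<32)).astype(np.uint8)
c=max(cv2.findContours(m,0,1)[0],key=cv2.contourArea);e=cv2.fitEllipse(c);print(e)
C=ray("wrist",e[0][0]+288,e[0][1]+85,.161,o);print("collar",C)
# knob in tool frame: base edges
mnt=robot.camera_params("wrist");p=mnt;T=p["mount"]
def tr(u,v,y):
    d=T[:3,:3]@np.array([(u-p["cx"])/p["fx"],(v-p["cy"])/p["fy"],1]);return T[:3,3]+d*(y-T[1,3])/d[1]
w=cv2.imread("pics/w4.png")
crop(w,255,190,385,350,4,"pics/c6.png")
for q in [(318.5,202),(269,250),(368,250)]: print(tr(*q,.0275).round(4),tr(*q,.0445).round(4))
print("tip",tr(319,341,.0055))
E
```

```text
6.65 [ 0.58468396 -0.19172294  0.24306307] [-0.37622839 -0.04443376 -0.07668426]
yaw -z -0.3435831755520788 [ 7.56209087e-04 -4.52152809e-04 -9.99999612e-01]
318.38888888888886 117.22222222222223 [ 0.51966488 -0.16814643  0.168     ]
flat normal yaw -0.5124225813762735 0.009494778364899103 dist 0.002507045029102281
((30.4312801361084, 31.79759407043457), (46.05134582519531, 47.70927429199219), 179.0124969482422)
collar [ 0.51989425 -0.16819079  0.161     ]
[0.0003 0.0275 0.0314] [0.0004 0.0445 0.026 ]
[-0.0253  0.0275  0.0052] [-0.028   0.0445 -0.0029]
[0.0261 0.0275 0.0053] [ 0.0288  0.0445 -0.0028]
tip [ 0.00064585  0.0055     -0.03350596]
```

View pics/c6.png

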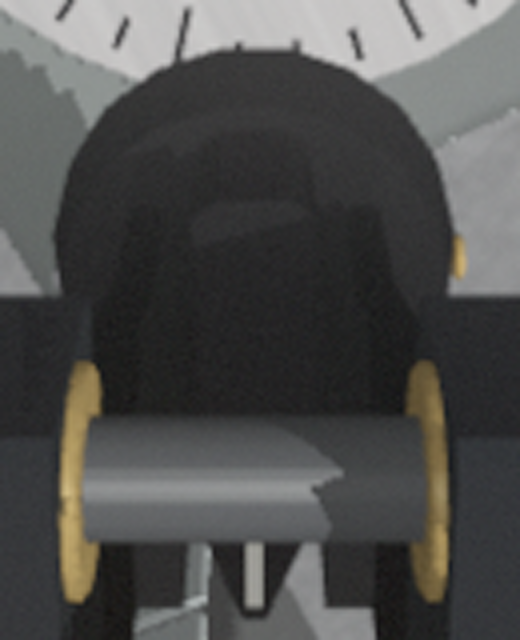

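The flat was measured at 2.51 mm from the axis (2.5 given), with its normal at yaw -0.512. The knob is at -0.343, so I turn +0.17 about tool y and shift over the shaft.

Call:
{"fn": "carry_out", "kwargs": {"moves": [[0, 0, 0, 2, 0, 0.06, 0], [0, 0, 0, 4.5, 0, 0.12, 0], [0, 0, 0, 6.5, 0, 0.17, 0], [0, 0, 0, 6.97, 0, 0.17, 0], [0, 0, 0, 6.97, 0, 0.17, 0], [0, 0, 0, 6.97, 0, 0.17, 0], [0, 0, 0, 6.97, 0, 0.17, 0]]}}

```text
time: 7.35
position: [0.5201, -0.1689, 0.2427]
tool_rot: [0.611, 0.357, -0.356, -0.61]
ft_force: [-0.3, 1.2, -1.1]
grip_width: 0.0138
```

```bash
python3 - <<'E'
from h import *
o=robot.get_obs();print(o["time"],o["position"],o["ft_force"],o["grip_width"],o["q"])
M=R.from_quat(o["tool_rot"]).as_matrix();print("yaw -z",np.arctan2(-M[1,2],-M[0,2]),M[:,1])
print(M.T@(np.array([.5191,-.1683,.2155])-o["position"])*100)
im=robot.camera("scene")[:,:,::-1]
crop(im,230,110,320,200,7,"pics/s5.png")
E
```

```text
7.35 [ 0.52011482 -0.16891133  0.24274433] [-0.25986432  1.24690421 -1.05672755] 0.01376173725634737 [-5.18422292e-01  4.27949542e-01  1.63610316e+00  2.25110380e-05
  1.07588270e+00 -1.57588432e+00]
yaw -z -0.5133449802134522 [ 1.44930821e-03 -8.03978426e-04 -9.99998627e-01]
[0.003385   2.72423315 0.12293821]
```

View pics/s5.png

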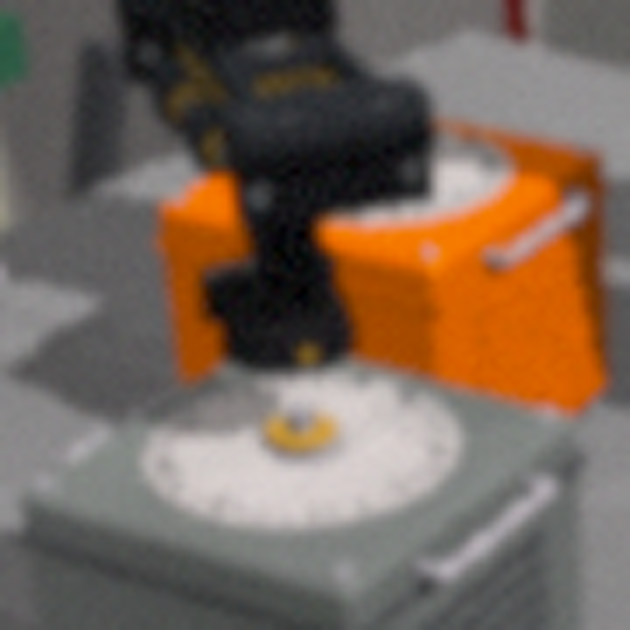

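```bash
python3 - <<'E'
from h import *
im=cv2.imread("pics/s5.png")
f=lambda P:((proj("scene",P)-[230,110])*7+3).round(1)
s=[.5197,-.1682]
print("tip",f(s+[.171]),"knob bottom c",f(s+[.198]),"front rim",f([s[0]+.028*.79,s[1]+.028*.61,.198]))
d=np.array([-.61,.79])*.028
print("rims",f([s[0]+d[0],s[1]+d[1],.198]),f([s[0]-d[0],s[1]-d[1],.198]))
E
```

```text
tip [303.9 407.3] knob bottom c [298.  348.4] front rim [290.4 379. ]
rims [366.2 347.3] [229.9 349.5]
```

Call:
{"fn": "carry_out", "kwargs": {"moves": [[0, 0, 1, 0.12, 0, 0, 0], [0, 0, 1.8, 0.12, 0, 0, 0], [0, 0, 1.8, 0.12, 0, 0, 0], [0, 0, 1.8, 0.12, 0, 0, 0]]}}

```text
time: 7.8
position: [0.5176, -0.1675, 0.2239]
tool_rot: [-0.61, -0.356, 0.357, 0.611]
ft_force: [0.4, 0.1, -0.5]
grip_width: 0.0137
```

```bash
python3 - <<'E'
from h import *
P=[];I=[];t=[]
for i in range(5):
    o=robot.get_obs();P.append(o["position"]);I.append(robot.camera("scene")[:,:,::-1].astype(float));
for i in range(5):
    P.append(robot.get_obs()["position"]);t.append(robot.camera("top").astype(float))
print(o["time"],np.mean(P,0),np.std(P,0),o["ft_force"])
m=np.mean(I,0).astype(np.uint8);cv2.imwrite("pics/s6f.png",m)
crop(m,245,135,305,185,11,"pics/s6.png")
E
```

```text
8.0 [ 0.51796435 -0.16774986  0.22461933] [1.21854344e-04 7.74040095e-05 3.03753928e-04] [-0.70201114 -0.21547322 -0.52074421]
```

View pics/s6.png

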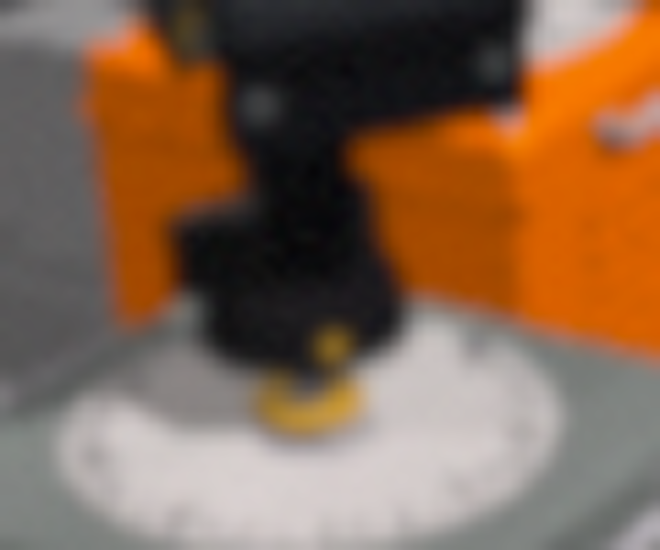

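Call:
{"fn": "carry_out", "kwargs": {"moves": [[0, 0, 0.3, -0.1, 0, 0, 0], [0, 0, 0.6, -0.1, 0, 0, 0], [0, 0, 0.9, -0.1, 0, 0, 0], [0, 0, 1.2, -0.1, 0, 0, 0], [0, 0, 1.4, -0.1, 0, 0, 0], [0, 0, 1.4, -0.1, 0, 0, 0]]}}

```text
time: 8.9
position: [0.5187, -0.1681, 0.2102]
tool_rot: [-0.61, -0.356, 0.357, 0.611]
ft_force: [0.6, 0.2, 0.0]
grip_width: 0.0137
```

```bash
cat > st.py <<'E'
from h import *
P=[];F=[];W=[];I=[]
for i in range(3):
    o=robot.get_obs();P.append(o["position"]);F.append(o["ft_force"]);W.append(o["moment"]);I.append(robot.camera("scene")[:,:,::-1].astype(float))
print(o["time"],np.mean(P,0).round(4),"F",np.mean(F,0).round(2),"M",np.mean(W,0).round(3),o["grip_width"])
M=R.from_quat(o["tool_rot"]).as_matrix();print("yaw",np.arctan2(-M[1,2],-M[0,2]),M[:,1].round(4))
m=np.mean(I,0).astype(np.uint8)
crop(m,245,135,305,185,11,"pics/s_%d.png"%round(o["time"]*100));print("pics/s_%d.png"%round(o["time"]*100))
E
python3 st.py
```

```text
9.0 [ 0.5187 -0.1681  0.2103] F [ 0.54  0.17 -0.06] M [-0.007 -0.013  0.021] 0.013406221736555361
yaw -0.5137900382575857 [-2.e-04  2.e-04 -1.e+00]
pics/s_900.png
```

No force at TCP z 0.210, so the knob's underside is about 5 mm below the tip: it is on the shaft. I press down.

Call:
{"fn": "carry_out", "kwargs": {"moves": [[0, 0, 0.3, 0, 0, 0, 0], [0, 0, 0.5, 0, 0, 0, 0], [0, 0, 0.7, 0, 0, 0, 0], [0, 0, 0.8, 0, 0, 0, 0], [0, 0, 0.9, 0, 0, 0, 0], [0, 0, 0.95, 0, 0, 0, 0], [0, 0, 0.95, 0, 0, 0, 0], [0, 0, 0.95, 0, 0, 0, 0]], "force": 50}}

```text
time: 9.85
position: [0.5188, -0.1681, 0.2019]
tool_rot: [0.611, 0.357, -0.356, -0.61]
ft_force: [-1.4, 0.6, 6.5]
grip_width: 0.0137
```

```bash
python3 st.py
```

```text
9.95 [ 0.5188 -0.1681  0.2019] F [-1.55  1.4   6.33] M [ 0.161  0.262 -0.014] 0.013497818997511693
yaw -0.513754801498707 [ 4.e-04 -2.e-04 -1.e+00]
pics/s_995.png
```

The force of 6.4 N means the collar is about 3 mm down. I press on to the stop.

Call:
{"fn": "carry_out", "kwargs": {"moves": [[0, 0, 0.1, 0, 0, 0, 0], [0, 0, 0.2, 0, 0, 0, 0], [0, 0, 0.3, 0, 0, 0, 0], [0, 0, 0.3, 0, 0, 0, 0], [0, 0, 0.3, 0, 0, 0, 0]]}}

```text
time: 10.5
position: [0.5188, -0.1682, 0.2004]
tool_rot: [0.611, 0.357, -0.356, -0.61]
ft_force: [-4.3, 2.1, 15.6]
grip_width: 0.0137
```

```bash
python3 st.py
```

```text
10.6 [ 0.5188 -0.1682  0.2005] F [-3.91  2.18 15.5 ] M [ 0.396  0.74  -0.033] 0.013807972941425493
yaw -0.5134967100639974 [ 1.e-03 -8.e-04 -1.e+00]
pics/s_1060.png
```

View pics/s_1060.png

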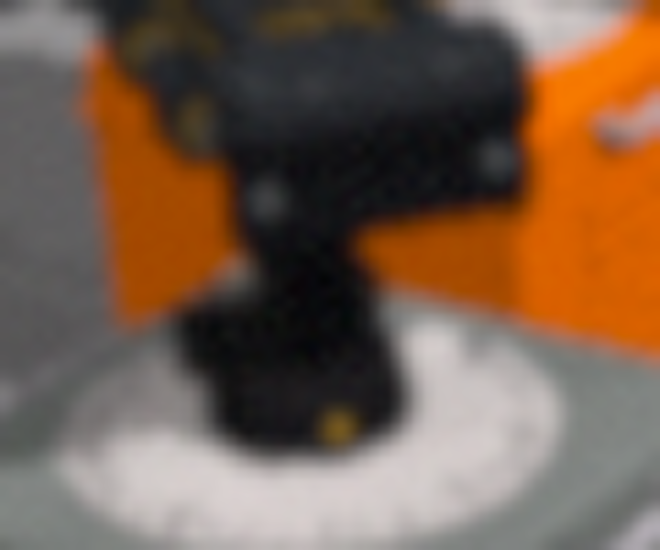

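The scene picture shows the knob's base down over the dial at about crop (310,440), with the collar hidden under it. One wrist check for slip in the grip.

```bash
python3 - <<'E'
from h import *
w=robot.camera("wrist")[:,:,::-1];crop(w,255,190,385,350,4,"pics/c7.png")
o=robot.get_obs();print(o["time"],o["ft_force"],o["position"])
E
```

```text
10.7 [-3.97911395  1.31956529 15.01452835] [ 0.51878759 -0.16815938  0.20043348]
```

View pics/c7.png

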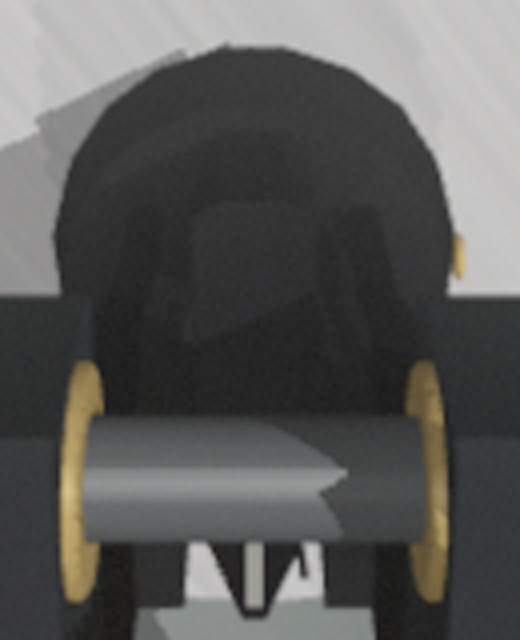

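The knob has not slipped: its rim top is at crop (255,46), against 48 before, and its nose tip at (255,615), against 612. It is home, so I hand in.

```bash
python3 -c "
from rig import robot
print(robot.hand_in())"
```

```text
the job is handed in; nothing more can be done
None
```

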